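# Close a tablet bottle and show its foot code to the reader

## Robot

A 7-joint arm with a two-finger parallel gripper is mounted at the origin on a cart in front of the work surface, level with it; the furniture and walls round the work are solid. World frame = base frame: x ahead of the robot, y to its left, z up, the work surface at z = 0. Lengths are in m, angles in degrees, forces in N, time in s.
With the tool pointing down it reaches from about 0.425 to 0.875 m from the base axis. Payload 4.7 kg.
Tool frame: the origin (TCP) lies at the centre of the arm's flange, where the gripper is bolted on; the fingertips stand 182 mm ahead of it and the grasp point (between the pads) lies 164 mm ahead of it; z points along the fingers, x is the direction in which the jaws open and shut, and the axes are right-handed (so a half turn about z gives the same grasp; the last joint's range is limited). The gripper opens to 87 mm and grips with 3 to 60 N. Pads are 19 mm wide; open, the fingers measure 117 mm over their backs; the gripper's body (75 mm by 190 mm) begins 51 mm behind the grasp point.
Start: joints at [67.042, 18.392, -4.016, 83.108, 1.295, 78.541, -3.26], TCP at [0.262, -0.595, 0.405] pointing down, gripper open.
Joint ranges: [-163.93, 163.93], [-17.29, 119.83], [-79.2, 71.16], [3.27, 140.29], [-89.18, 269.18], [5.43, 117.66], [-154.24, 154.24]. Speed limits (degrees/s): [147.25, 147.25, 180, 180, 180, 180, 180].

## Interface

Orientations are given as [roll, pitch, yaw] about the fixed x, y, z axes, in that order (R = Rz(yaw) Ry(pitch) Rx(roll)).
In Python, from cell import env gives the robot as it stands. The module is installed in compiled form; this text tells all that it offers.
- The arm moves only by the tool carry_out, never from a script. Its argument "increments" is a list of rows, each a list of 5 numbers: the shift along the world's x, y, z in m, then the turn about the world's z in degrees, then the gripper's target within -1 to 1 (shut at 1, half-way at 0, fully open at -1). In form: [[dx, dy, dz, spin, jaw], ...]. A call has 1 to 20 rows; each row is the pose to reach, as a shift and turn from the pose commanded when the call began; what a row does not reach only later rows make up. A row lasts 1/10 s, in which the tool goes at most 50 mm and 8.59 degrees, less where a joint would pass 70% of its speed; a pose out of reach is approached as far as the arm can. A call with a gripper value outside its range is refused whole. The fingers move at their own pace and stop on an object; "grip_force" is the grip in N (left out, the last holds). Time passes only in rows, so rows that repeat a pose let the fingers close. It gives the time, the measured TCP pose, the force and the opening at its end, in the units of the state.
- env.get_obs(): the state, without advancing time (a new reading comes with each control period).
- env.read_camera(name): name is "scene" or "top"; returns (picture, depth): 480x640x3 uint8, red, green, blue; 480x640 float32, m along the optical axis (not along the pixel's ray), 0 where there is no reading.
- env.get_calibration(name): a dict with "K" (3x3 intrinsics, pixels), "camera_from_world" (4x4, takes a point from world to camera coordinates). Camera axes: x right, y down, z forward; pixel columns grow to the right and rows downward; lengths in m; the calibration is good to about 2 mm. A picture is of the moment at which its call begins. get_calibration takes no time and is no camera call.
- env.sign_off(): hands the job in, once; it reports no verdict.
The state is a dict: "time_s": time; "qpos": joint angles; "joint_velocities": joint speeds; "effort": joint torques, N m; "tool_pos": TCP position; "tool_rot": TCP orientation; "force": force on the tool from outside, world axes, zero at the start; "wrist_torque": the same for the moment, N m; "grip_width": finger opening in m.
Only numpy, scipy, OpenCV 4.12 (cv2) and the standard library are available. Lean on these libraries where they do the work, as an engineer would, in place of code of your own. Each camera call takes 0.05 s, during which the arm holds its last target.

## Task

The screw cap of the tall square tablet bottle was left loose: while the bottle stands in its rack, turn the cap clockwise until it stops, so that the pointer on the cap lines up with the mark on the bottle's shoulder. Then lift the bottle out and show the code under its foot to the desk reader: hold it still in the air with its foot towards the tilted window, centred, square to it and about 8 cm away from it, and finish while still holding it there. Leave the round bottles standing in the rack and do not push against the reader.

Things in the scene. Friction and masses are not known exactly. Their poses are not given: they have to be found in the camera images.
- square_bottle: Tall white square tablet bottle, 99 mm high, 0.07 to 0.14 kg: body 46 x 46 x 66 mm, then a narrower neck and the cap (71 to 99 mm above the foot, diameter 40 mm). Origin: centre of the underside (foot), with a small black dot code; z runs up to the cap, x and y square to the flat sides. Stands in one of the rack's three pockets, which one varies. May be held by cap or body.
- cap_centre (a point): Point on the bottle's axis, 85 mm above its foot, in the middle of the cap's 28 mm height: gripping here with the fingertips pointing down, the tips must not go more than 16 mm lower or they meet the wider body's top (66 mm above the foot).
- cap (a joint): Turn of the captive screw cap (rad): 0 = home at its stop, grows as it is unscrewed (anticlockwise from above); starts at 0.7 to 1.2, other stop at 1.6. Friction 0.04 N m; stays where left, does not rise or come off. A grey ridge on the cap's top points to a grey mark on the shoulder (the bottle's -x side) when home.
- rack: Fixed grey block 74 x 268 x 24 mm with three square pockets 50 x 50 mm in a row along its y, at -90, 0 and +90 mm; pocket floor 6 mm above the desk, pockets 18 mm deep. The square bottle has 2 mm of play on each side and so turns about 0.09 rad in its pocket before the walls hold it. Origin: centre of the underside.
- reader_head: Tilted head of the fixed desk code reader, 82 x 78 x 34 mm, dark square window in its upper face. Origin: window centre, 75 mm above the desk. z points straight out of the window: up and back towards the robot, 0.52 rad (30 degrees) off vertical; y is level. Rightly held, the bottle's foot centre lies on this z axis 80 mm from the origin, the bottle's z parallel to it.
- reader: The whole fixed reader: foot 105 x 88 x 12 mm, neck and tilted head, about 110 mm high. Origin: centre of the underside, z up; the window faces its -x side.
- round_bottle_1: Round white tablet bottle with a ribbed cap, diameter 48, height 78 mm, in another pocket of the rack; leave it standing. Origin: centre of the underside.
- round_bottle_3: Round white tablet bottle with a ribbed cap, diameter 45, height 70 mm, in another pocket of the rack; leave it standing. Origin: centre of the underside.

How it is judged:
By the outcome, as a careful person would: the job done as asked, in the order asked, and still so for the second after the job is handed in, while the arm keeps its last pose, push and grip.
It also fails if it takes over 42 s, if anything falls off the work surface, if the arm or the gripper's body presses on something with over 40 N, if the wrist force passes 120 N, or if a joint passes its speed limit or range.

## Working session

There is one attempt and no reset: what is moved stays moved. The work goes in short steps, Python scripts to look and compute and a tool call to move; the robot and the scene stay as the last step left them, time stands still between calls to the robot, and variables do not carry over. Pictures are saved under pics/ and viewed, and the job is handed in when it is done.

Besides the shell and the picture viewer there is one more tool, called as name([rows], argument=value, ...), one row to a line, values as JSON. carry_out: Moves the arm, as the interface text tells. Its arguments: {"type":"object","properties":{"increments":{"type":"array"},"grip_force":{"type":"number"}},"required":["increments"]}

```bash
mkdir -p pics; cat > h.py <<'E'
import numpy as np, cv2
from cell import env
def snap(tag):
    out={}
    for n in ("scene","top"):
        p,d=env.read_camera(n); np.savez(f"pics/{tag}_{n}.npz",p=p,d=d)
        cv2.imwrite(f"pics/{tag}_{n}.png",p[:,:,::-1]); out[n]=(p,d)
    return out
def load(tag,n):
    z=np.load(f"pics/{tag}_{n}.npz"); return z["p"],z["d"]
def cal(n):
    c=env.get_calibration(n); return np.array(c["K"]),np.array(c["camera_from_world"])
def proj(n,P):
    K,T=cal(n);P=np.atleast_2d(P);q=(T[:3,:3]@P.T).T+T[:3,3];q=(K@q.T).T;return q[:,:2]/q[:,2:]
def ray(n,uv):
    K,T=cal(n);uv=np.atleast_2d(np.asarray(uv,float));R=T[:3,:3]
    d=np.c_[uv,np.ones(len(uv))]@np.linalg.inv(K).T@R; return -R.T@T[:3,3],d
def onplane(n,uv,z):
    o,d=ray(n,uv);s=(z-o[2])/d[:,2];return o+d*s[:,None]
def cloud(n,d):
    v,u=np.mgrid[:480,:640];o,r=ray(n,np.c_[u.ravel(),v.ravel()])
    return (o+r*d.reshape(-1,1)).reshape(480,640,3)
E
python3 - <<'E'
from h import *
snap("a");print(env.get_obs())
for n in ("scene","top"): 
    K,T=cal(n);print(n,K.round(1).tolist(),(-T[:3,:3].T@T[:3,3]).round(3),T[2,:3].round(2))
E
```

```text
{'time_s': 0.1, 'qpos': array([67.04190244, 18.43497028, -4.01669484, 83.16920939,  1.29645743,
       78.54052504, -3.26194653]), 'joint_velocities': array([ 0.0296304 , -0.05267802, -0.03264094, -0.22141196, -0.00102276,
        0.03303386,  0.01791023]), 'effort': array([-5.76100920e-04, -4.92568660e+01, -4.05913275e-01, -3.13398743e+01,
       -6.39923522e-02,  3.94335121e-02,  5.27653151e-05]), 'tool_pos': array([ 0.26185228, -0.5947178 ,  0.40375762]), 'tool_rot': array([ 1.79993431e+02,  9.93845509e-02, -6.62328366e+01]), 'force': array([ 0.37791871,  0.30673796, -0.30083125]), 'wrist_torque': array([ 0.0084753 , -0.03036129, -0.00341221]), 'grip_width': 0.08702053727893568}
scene [[482.4, 0.0, 317.5], [0.0, 482.4, 243.8], [0.0, 0.0, 1.0]] [0.119 0.567 0.525] [ 0.54 -0.68 -0.51]
top [[607.5, 0.0, 316.6], [0.0, 607.5, 239.3], [0.0, 0.0, 1.0]] [ 0.481 -0.007  1.099] [ 0.1  -0.01 -1.  ]
```

View pics/a_scene.png

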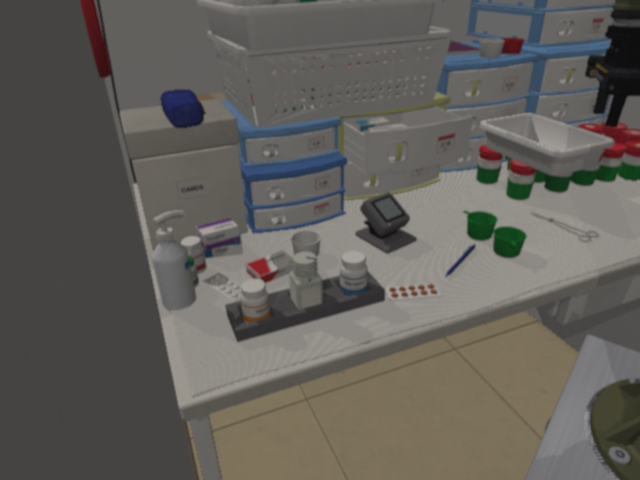

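View pics/a_top.png

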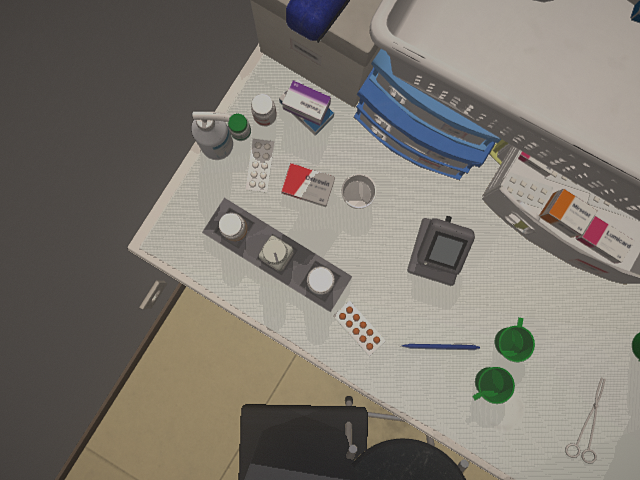

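```bash
python3 - <<'E'
from h import *
p,d=load("a","top")
c=p[190:320,195:355];cv2.imwrite("pics/c1.png",cv2.resize(c,None,fx=4.9,fy=4.5,interpolation=cv2.INTER_CUBIC)[:,:,::-1])
c2=p[205:295,395:485];cv2.imwrite("pics/c2.png",cv2.resize(c2,None,fx=6,fy=6,interpolation=cv2.INTER_CUBIC)[:,:,::-1])
p,d2=load("a","scene")
c=p[180:340,220:430];cv2.imwrite("pics/c3.png",cv2.resize(c,None,fx=3.7,fy=3.7,interpolation=cv2.INTER_CUBIC)[:,:,::-1])
print(proj("top",[[.5,0,0],[.6,0,0],[.5,.1,0]]))
C=cloud("top",d)
for u,v in [(230,226),(275,252),(320,280),(447,250),(215,240),(300,268)]: print(u,v,C[v,u].round(4))
print(cal("top")[1].round(3))
E
```

```text
[[304.5479588  286.90025632]
 [305.97537225 231.77899052]
 [249.04062452 285.54760301]]
230 226 [0.5982 0.1282 0.0765]
275 252 [0.5538 0.0491 0.1071]
320 280 [ 0.5106 -0.026   0.0837]
447 250 [ 0.5666 -0.2396  0.0781]
215 240 [0.5786 0.1606 0.0245]
300 268 [0.5328 0.0088 0.0214]
[[ 0.024 -1.     0.014 -0.034]
 [-0.995 -0.025 -0.096  0.583]
 [ 0.096 -0.011 -0.995  1.047]
 [ 0.     0.     0.     1.   ]]
```

View pics/c1.png

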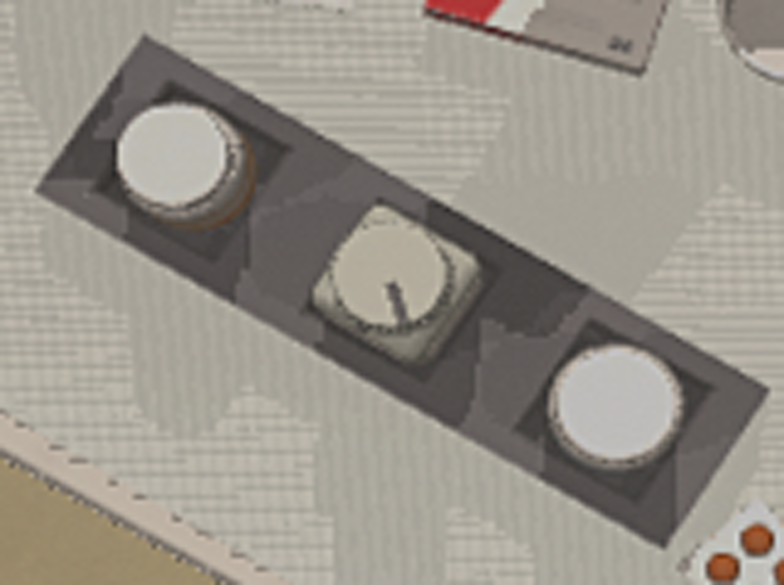

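View pics/c2.png

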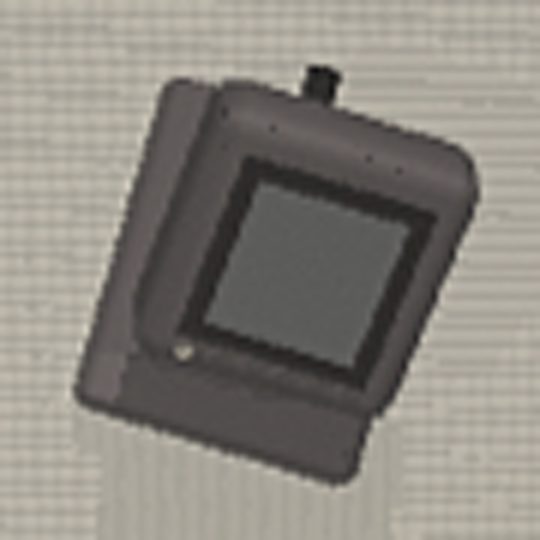

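View pics/c3.png

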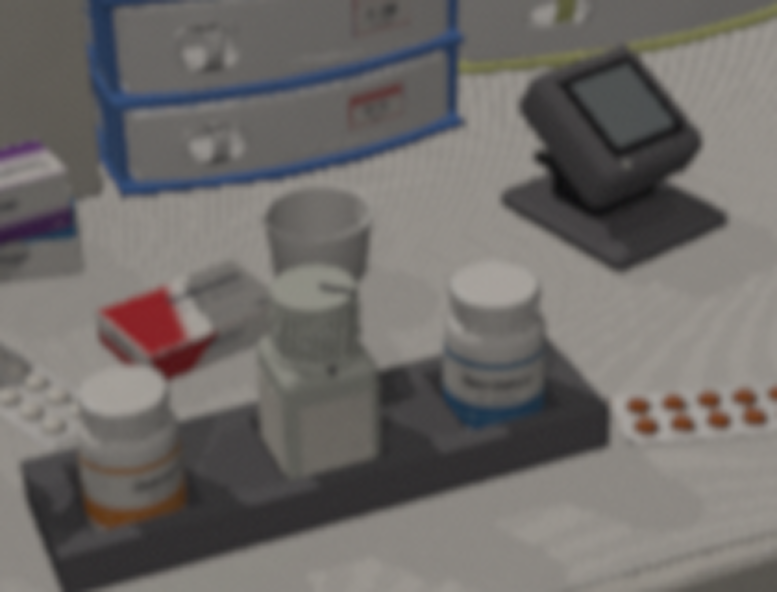

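```bash
python3 - <<'E'
from h import *
# rack
c=np.array([(146,37),(768,390),(665,548),(37,190)])/[4.9,4.5]+[195,190]
P=onplane("top",c,.024);print(P.round(4),P.mean(0).round(4))
print([np.linalg.norm(P[i]-P[(i+1)%4]).round(4) for i in range(4)])
y=(P[0]-P[1])+(P[3]-P[2]);print("rack y ang",np.degrees(np.arctan2(y[1],y[0])))
# bottle: cap top by depth
for n in("top","scene"):
    p,d=load("a",n);C=cloud(n,d)
    ctr=P.mean(0)
    m=(np.hypot(C[...,0]-ctr[0],C[...,1]-ctr[1])<.04)
    mt=m&(C[...,2]>.098)&(C[...,2]<.115)
    print(n,mt.sum(),C[mt].mean(0),np.median(C[mt][:,2]),C[mt].min(0),C[mt].max(0))
    ms=mt.astype(np.uint8); uv=cv2.minEnclosingCircle(cv2.findNonZero(ms)); print(uv, onplane(n,uv[0],.105))
# window
w=np.array([(250,157),(438,212),(360,388),(182,336)])/6+[395,205]
w2=np.array([(563,82),(628,56),(692,122),(612,157)])/3.7+[220,180]
o,r=ray("top",w)
c0=onplane("top",w.mean(0),.075)[0]
for yaw in (-14,-16,-18):
    a=np.radians(yaw);n=np.array([-np.cos(a)*.5,-np.sin(a)*.5,.866])
    s=((c0-o)@n)/(r@n);W=o+r*s[:,None]
    X=np.array([np.cos(a)*.866,np.sin(a)*.866,.5]);Y=np.array([-np.sin(a),np.cos(a),0])
    print(yaw,np.c_[(W-c0)@X,(W-c0)@Y].round(4).tolist())
p,d=load("a","top");C=cloud("top",d)
m=np.zeros((480,640),np.uint8);cv2.fillConvexPoly(m,w.round().astype(int),1);m=cv2.erode(m,np.ones((5,5)))
Q=C[m>0];q=Q.mean(0);u,s,v=np.linalg.svd(Q-q);print("win depth",q,v[2],np.degrees(np.arccos(abs(v[2][2]))),"c0",c0,np.degrees(np.arctan2(v[2][1],v[2][0])))
print(proj("scene",W),w2)
# scene window centroid vs projection
print(proj("scene",c0))
E
```

```text
[[ 0.6539  0.1463  0.024 ]
 [ 0.5196 -0.0831  0.024 ]
 [ 0.4571 -0.0473  0.024 ]
 [ 0.5919  0.1833  0.024 ]] [0.5557 0.0498 0.024 ]
[np.float64(0.2658), np.float64(0.0721), np.float64(0.2671), np.float64(0.0722)]
rack y ang 59.66848762710744
top 458 [0.55576942 0.0507832  0.10530504] 0.1054008028323461 [0.53617538 0.03132252 0.09824942] [0.57597969 0.0708073  0.11071103]
((274.0625, 250.9375), 12.293708801269531) [[0.55570016 0.05076198 0.105     ]]
scene 323 [0.55102378 0.05795303 0.10486858] 0.105789680709933 [0.53395705 0.03555383 0.09802973] [0.57493909 0.0740732  0.10854965]
((304.0416564941406, 259.5), 12.052153587341309) [[0.55055399 0.05914814 0.105     ]]
-14 [[0.0292, 0.0264], [0.0282, -0.0282], [-0.0299, -0.0256], [-0.0289, 0.0274]]
-16 [[0.0282, 0.0272], [0.0292, -0.0272], [-0.0289, -0.0263], [-0.03, 0.0264]]
-18 [[0.0272, 0.028], [0.0302, -0.0262], [-0.0279, -0.0271], [-0.0309, 0.0254]]
win depth [ 0.56565925 -0.23781096  0.08046069] [ 0.78008159  0.61906128 -0.09075154] 84.79315582638414 c0 [ 0.56595291 -0.23898756  0.075     ] 38.43499904618728
[[370.95031215 201.04289314]
 [389.67783038 193.38587451]
 [405.37735762 213.82997357]
 [387.31407154 221.99679195]] [[372.16216216 202.16216216]
 [389.72972973 195.13513514]
 [407.02702703 212.97297297]
 [385.40540541 222.43243243]]
[[388.28515539 207.28090792]]
```

carry_out([
  [0.2937,0.6457,-0.03,76,-0.4],
  [0.2937,0.6457,-0.03,76,-0.4],
  [0.2937,0.6457,-0.03,76,-0.4],
  [0.2937,0.6457,-0.03,76,-0.4],
  [0.2937,0.6457,-0.03,76,-0.4],
  [0.2937,0.6457,-0.03,76,-0.4],
  [0.2937,0.6457,-0.03,76,-0.4],
  [0.2937,0.6457,-0.03,76,-0.4],
  [0.2937,0.6457,-0.03,76,-0.4],
  [0.2937,0.6457,-0.03,76,-0.4],
  [0.2937,0.6457,-0.03,76,-0.4],
  [0.2937,0.6457,-0.03,76,-0.4],
  [0.2937,0.6457,-0.03,76,-0.4],
  [0.2937,0.6457,-0.03,76,-0.4],
  [0.2937,0.6457,-0.03,76,-0.4],
  [0.2937,0.6457,-0.03,76,-0.4],
  [0.2937,0.6457,-0.03,76,-0.4],
], grip_force=15)

```text
time_s: 1.8
tool_pos: [0.5554, 0.0494, 0.3743]
tool_rot: [179.9, 0.1, 9.7]
force: [-0.4, 0.7, 0.2]
grip_width: 0.0609
```

carry_out([
  [0,0,-0.04,0,-0.4],
  [0,0,-0.08,0,-0.4],
  [0,0,-0.113,0,-0.4],
  [0,0,-0.113,0,-0.4],
])

```text
time_s: 2.2
tool_pos: [0.5535, 0.0475, 0.2577]
tool_rot: [180.0, 0.5, 9.6]
force: [-0.2, -0.2, -0.5]
grip_width: 0.061
```

```bash
python3 - <<'E'
from h import *
o=snap("b");p=o["scene"][0]
c=p[150:330,220:430];cv2.imwrite("pics/b1.png",cv2.resize(c,None,fx=3.5,fy=3.2,interpolation=cv2.INTER_CUBIC)[:,:,::-1])
s=env.get_obs();print(s["tool_pos"],s["tool_rot"],s["qpos"],s["force"],s["wrist_torque"])
E
```

```text
[0.55563049 0.04902852 0.26229605] [1.79961809e+02 3.73396584e-02 9.61475228e+00] [ 26.69454759  18.21147595 -39.78606326 104.71207219  13.16090569
  61.77922457  -8.35370626] [-0.00382019  0.07186525  1.03935189] [-0.02517555 -0.13768552  0.0146182 ]
```

View pics/b1.png

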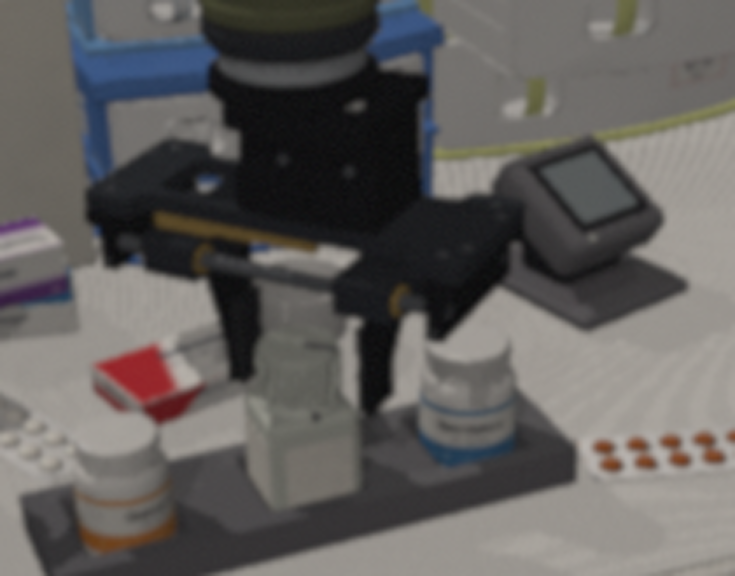

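carry_out([
  [0,0.0015,0,0,1],
  [0,0.0015,0,0,1],
  [0,0.0015,0,0,1],
  [0,0.0015,0,0,1],
  [0,0.0015,0,0,1],
  [0,0.0015,0,0,1],
  [0,0.0015,0,-8,1],
  [0,0.0015,0,-16,1],
  [0,0.0015,0,-24,1],
  [0,0.0015,0,-30,1],
  [0,0.0015,0,-35,1],
  [0,0.0015,0,-38,1],
  [0,0.0015,0,-38,1],
])

```text
time_s: 3.6
tool_pos: [0.5557, 0.0526, 0.2625]
tool_rot: [180.0, -0.0, -28.3]
force: [-2.2, -1.2, 6.9]
grip_width: 0.0387
```

```bash
python3 - <<'E'
from h import *
s=env.get_obs();print(s["tool_pos"],s["tool_rot"],s["force"],s["wrist_torque"],s["grip_width"])
E
```

```text
[0.55572979 0.05259511 0.26254396] [ 1.79993782e+02 -3.10738713e-02 -2.82805546e+01] [-2.19478689 -1.21605937  6.85233915] [-0.08175689  0.32904169 -0.0530313 ] 0.03868694343650179
```

carry_out([
  [0,0,0,-5,1],
  [0,0,0,-5,1],
])

```text
time_s: 3.8
tool_pos: [0.5557, 0.0525, 0.2625]
tool_rot: [180.0, -0.0, -33.3]
force: [-2.8, -0.6, 5.3]
grip_width: 0.0382
```

```bash
python3 - <<'E'
from h import *
s=env.get_obs();print(s["tool_rot"],s["force"],s["wrist_torque"],s["grip_width"])
E
```

```text
[ 1.79994634e+02 -2.67948265e-02 -3.33263457e+01] [-2.84143895 -0.63749147  5.29492485] [-0.07299029  0.35216925 -0.0141914 ] 0.038183432509053906
```

carry_out([
  [0,0,0,-5,1],
  [0,0,0,-5,1],
])

```text
time_s: 4.0
tool_pos: [0.5558, 0.0525, 0.2625]
tool_rot: [-180.0, -0.0, -38.3]
force: [-1.6, -0.1, 6.4]
grip_width: 0.0386
```

```bash
python3 - <<'E'
from h import *
s=env.get_obs();print(s["tool_rot"],s["force"],s["wrist_torque"],s["grip_width"])
E
```

```text
[-1.79995230e+02 -3.11658826e-02 -3.83269440e+01] [-1.55160742 -0.09352855  6.37854768] [-0.08318369  0.3256772  -0.00437956] 0.03857843005094467
```

carry_out([
  [0,0,0,-5,1],
  [0,0,0,-5,1],
])

```text
time_s: 4.2
tool_pos: [0.5556, 0.0523, 0.2624]
tool_rot: [179.9, -0.0, -43.3]
force: [-2.5, -0.6, 6.7]
grip_width: 0.0387
```

```bash
python3 - <<'E'
from h import *
s=env.get_obs();print(s["tool_rot"],s["force"],s["wrist_torque"],s["grip_width"])
E
```

```text
[ 1.79944655e+02 -2.63275236e-02 -4.32918825e+01] [-2.50895176 -0.59135264  6.65766042] [-0.19842631  0.54945348  0.14884697] 0.03869204358134259
```

carry_out([
  [0,0,0,-4,1],
  [0,0,0,-4,1],
])

```text
time_s: 4.4
tool_pos: [0.5557, 0.0526, 0.2623]
tool_rot: [-180.0, -0.0, -47.2]
force: [-0.7, -0.3, 5.8]
grip_width: 0.0385
```

```bash
python3 - <<'E'
from h import *
o=snap("c")
s=env.get_obs();print(s["tool_rot"],s["force"],s["wrist_torque"],s["grip_width"])
E
```

```text
[-1.79987685e+02 -1.15608224e-02 -4.71229194e+01] [-2.45739639  0.02267899  5.27704069] [0.03611944 0.33418601 0.08678047] 0.03851286450079043
```

carry_out([
  [0,0,0,-3,1],
  [0,0,0,-3,1],
])

```text
time_s: 4.7
tool_pos: [0.5559, 0.0528, 0.2622]
tool_rot: [-179.9, -0.0, -50.1]
force: [-0.4, 0.9, 4.3]
grip_width: 0.0383
```

```bash
python3 - <<'E'
from h import *
s=env.get_obs();print(s["tool_rot"],s["force"],s["wrist_torque"],s["grip_width"])
E
```

```text
[-1.79930063e+02 -1.91027124e-02 -5.01279438e+01] [-0.38611003  0.925254    4.32306433] [0.23738247 0.10851882 0.20512396] 0.03826367412428593
```

carry_out([
  [0,0,0,0,-0.4],
  [0,0,0,0,-0.4],
  [0,0,0,0,-0.4],
  [0,0,0.05,20,-0.4],
  [0,0,0.1,40,-0.4],
  [0,0,0.12,60,-0.4],
  [0,0,0.12,80,-0.4],
  [0,0,0.12,100,-0.4],
  [0,0,0.12,110,-0.4],
  [0,0,0.12,110,-0.4],
  [0,0,0.12,110,-0.4],
  [0,0,0.12,110,-0.4],
  [0,0,0.12,110,-0.4],
  [0,0,0.12,110,-0.4],
  [0,0,0.12,110,-0.4],
  [0,0,0.12,110,-0.4],
])

```text
time_s: 6.3
tool_pos: [0.5555, 0.052, 0.3814]
tool_rot: [-180.0, 0.0, 60.1]
force: [-1.0, 0.2, 0.8]
grip_width: 0.0606
```

```bash
python3 - <<'E'
from h import *
o=snap("d");p=o["scene"][0]
c=p[200:330,240:400];cv2.imwrite("pics/d1.png",cv2.resize(c,None,fx=4.6,fy=4.6,interpolation=cv2.INTER_CUBIC)[:,:,::-1])
p=o["top"][0]
c=p[190:320,195:355];cv2.imwrite("pics/d2.png",cv2.resize(c,None,fx=4.9,fy=4.5,interpolation=cv2.INTER_CUBIC)[:,:,::-1])
s=env.get_obs();print(s["tool_pos"],s["tool_rot"],s["force"],s["wrist_torque"],s["qpos"])
E
```

```text
[0.55556172 0.05195865 0.38135454] [-1.79967248e+02  1.60744612e-02  5.97799322e+01] [ 0.69355431 -0.15995639  0.24725762] [ 0.06955235 -0.17523069 -0.06469563] [ 30.68228045  11.93846349 -43.68964316  97.05483691   8.51862986
  74.45298623  45.09396389]
```

View pics/d1.png

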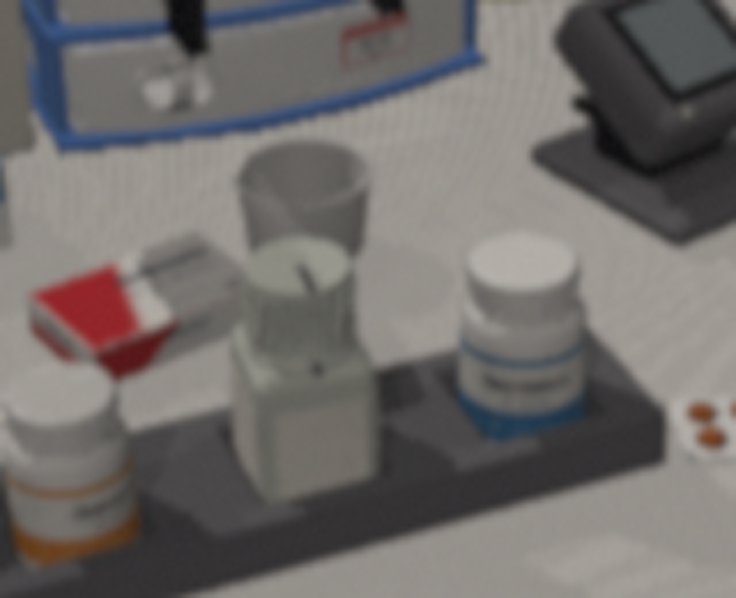

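View pics/d2.png

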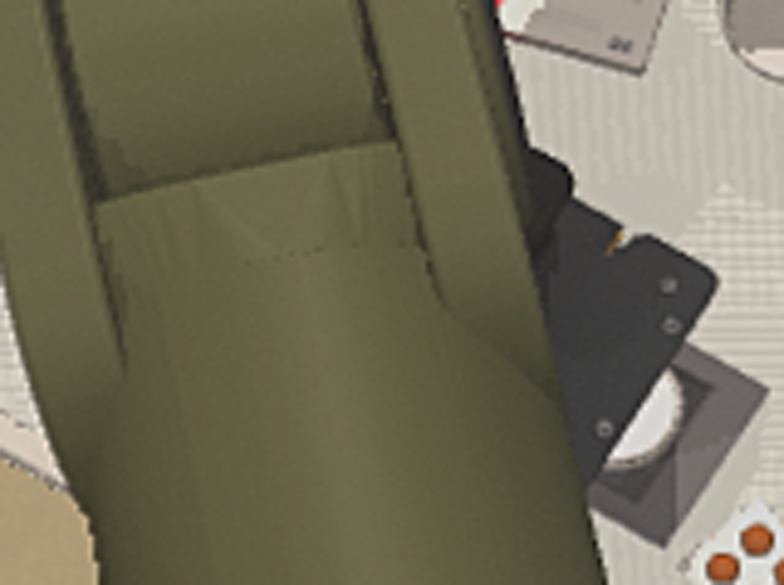

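```bash
python3 - <<'E'
from h import *
f=lambda L:np.array(L,float)/4.6+[240,200]
R=onplane("scene",f([(297,265),(314,293)]),.106);d=R[1]-R[0];print(R,np.degrees(np.arctan2(d[1],d[0])))
m=onplane("scene",f([(318,368)]),.072)[0];c=onplane("scene",f([(299,269)]),.105)[0];print(m,c)
for cc in (c,np.array([.5557,.0507])):
  e=m[:2]-cc[:2];print("mark ang",np.degrees(np.arctan2(e[1],e[0])),np.hypot(*e)); e=R[1][:2]-cc[:2];print("tip ang",np.degrees(np.arctan2(e[1],e[0])))
# cap ellipse in depth
p=load("d","scene")[0][200:330,240:400]
g=cv2.resize(p,None,fx=4.6,fy=4.6,interpolation=cv2.INTER_CUBIC)[200:420,210:400]
cv2.imwrite("pics/d3.png",cv2.resize(g,None,fx=3,fy=2.7)[:,:,::-1])
E
```

```text
[[0.5524744  0.05534915 0.106     ]
 [0.53605789 0.06623316 0.106     ]] 146.45596890978544
[0.53788257 0.06354588 0.072     ] [0.55124175 0.05580371 0.105     ]
mark ang 149.90602931468797 0.015440494912170706
tip ang 145.5157088181934
mark ang 144.20942967246924 0.02196536498061994
tip ang 141.6627296470223
```

View pics/d3.png

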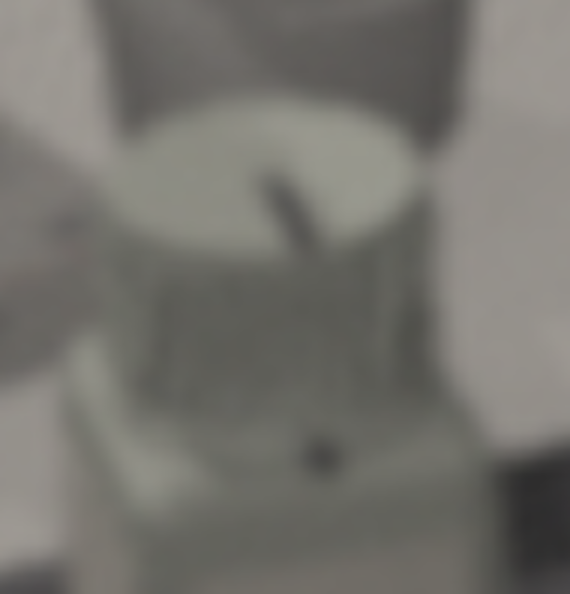

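carry_out([
  [0,0,-0.05,-2,-0.4],
  [0,0,-0.1,-2,-0.4],
  [0,0,-0.14,-2,-0.4],
  [0,0,-0.155,-2,-0.4],
  [0,0,-0.155,-2,-0.4],
  [0,0,-0.155,-2,1],
  [0,0,-0.155,-2,1],
  [0,0,-0.155,-2,1],
  [0,0,-0.155,-2,1],
  [0,0,-0.155,-2,1],
  [0,0,-0.155,-2,1],
], grip_force=12)

```text
time_s: 7.5
tool_pos: [0.5567, 0.0523, 0.2289]
tool_rot: [179.8, -0.1, 57.7]
force: [-1.1, -0.6, 6.2]
grip_width: 0.0462
```

```bash
python3 - <<'E'
from h import *
p,_=env.read_camera("scene")
c=p[150:330,220:430];cv2.imwrite("pics/e1.png",cv2.resize(c,None,fx=3.5,fy=3.2,interpolation=cv2.INTER_CUBIC)[:,:,::-1])
s=env.get_obs();print(s["tool_pos"],s["tool_rot"],s["force"],s["wrist_torque"],s["grip_width"])
E
```

```text
[0.55672291 0.05235358 0.22893816] [ 1.79800510e+02 -9.98365040e-02  5.77351098e+01] [ 0.05283679 -0.13488566  7.49413291] [ 0.03427815 -0.0687493   0.00825589] 0.045894833486462346
```

View pics/e1.png

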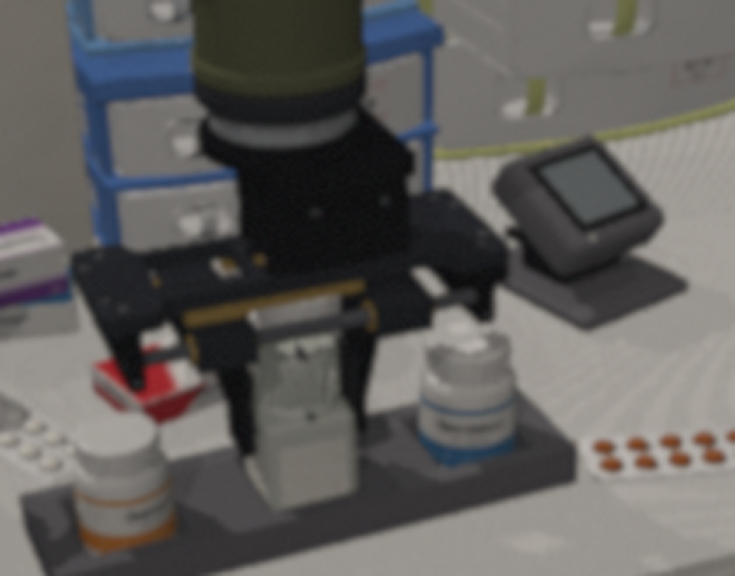

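carry_out([
  [0,0,0.005,0,1],
  [0,0,0.01,0,1],
  [0,0,0.01,0,1],
  [-0.0035,0.002,0.01,0,1],
  [-0.007,0.004,0.01,0,1],
  [-0.0105,0.006,0.01,0,1],
  [-0.0135,0.008,0.01,0,1],
  [-0.016,0.0094,0.01,0,1],
  [-0.016,0.0094,0.01,0,1],
], grip_force=8)

```text
time_s: 8.45
tool_pos: [0.5393, 0.0622, 0.2369]
tool_rot: [-180.0, -0.0, 57.8]
force: [2.2, -0.9, 0.2]
grip_width: 0.0461
```

```bash
python3 - <<'E'
from h import *
p,_=env.read_camera("scene")
c=p[150:330,220:430];cv2.imwrite("pics/f1.png",cv2.resize(c,None,fx=3.5,fy=3.2,interpolation=cv2.INTER_CUBIC)[:,:,::-1])
s=env.get_obs();print(s["tool_pos"],s["tool_rot"],s["force"],s["wrist_torque"],s["grip_width"])
E
```

```text
[0.53934086 0.06200491 0.23675486] [-1.79981380e+02 -9.62451651e-05  5.77850553e+01] [1.68424463 0.37305454 0.03802382] [-0.02394812 -0.52826968  0.05727883] 0.045881340037129084
```

View pics/f1.png

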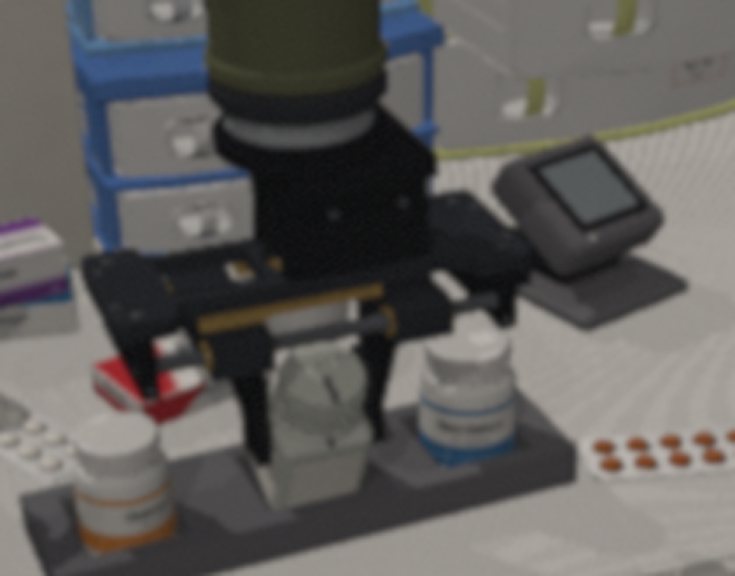

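carry_out([
  [-0.0035,0.002,0,0,1],
  [-0.006,0.0035,0,0,1],
  [-0.008,0.0046,0,0,1],
  [-0.008,0.0046,0,0,1],
])

```text
time_s: 8.9
tool_pos: [0.5312, 0.0668, 0.2367]
tool_rot: [-180.0, 0.0, 57.8]
force: [2.2, -0.2, -0.3]
grip_width: 0.0457
```

```bash
python3 - <<'E'
from h import *
o=snap("g");p=o["scene"][0]
c=p[150:330,220:430];cv2.imwrite("pics/g1.png",cv2.resize(c,None,fx=3.5,fy=3.2,interpolation=cv2.INTER_CUBIC)[:,:,::-1])
s=env.get_obs();print(s["tool_pos"],s["tool_rot"],s["force"],s["wrist_torque"],s["grip_width"])
E
```

```text
[0.53128527 0.06646759 0.23654738] [-1.79950727e+02  1.92630014e-02  5.77763093e+01] [ 1.03609861  0.76065286 -0.04401967] [ 0.0314976  -0.40013484 -0.02508213] 0.0460403544574945
```

View pics/g1.png

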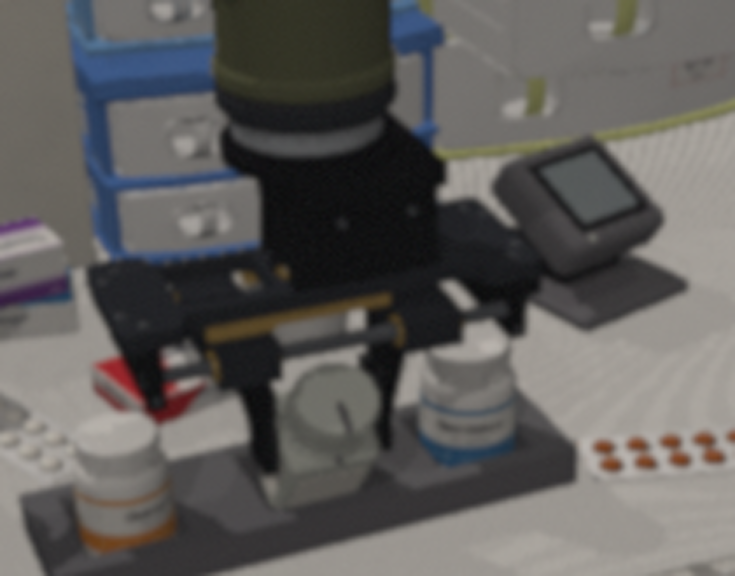

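carry_out([
  [0,0,0,0,1],
  [0,0,0.03,0,1],
  [0,0,0.07,0,1],
  [0,0,0.12,0,1],
  [0,0,0.12,0,1],
  [0,0,0.12,0,1],
], grip_force=25)

```text
time_s: 9.6
tool_pos: [0.5315, 0.0664, 0.3572]
tool_rot: [180.0, 0.0, 57.8]
force: [-0.2, 0.6, -1.9]
grip_width: 0.0456
```

```bash
python3 - <<'E'
from h import *
o=snap("i");p=o["scene"][0]
c=p[110:290,220:430];cv2.imwrite("pics/i1.png",cv2.resize(c,None,fx=3.5,fy=3.2,interpolation=cv2.INTER_CUBIC)[:,:,::-1])
s=env.get_obs();print(s["tool_pos"],s["tool_rot"],s["force"],s["grip_width"])
d=o["scene"][1];C=cloud("scene",d)
g=s["tool_pos"]-[0,0,.164]
v,u=proj("scene",g)[0][::-1].round().astype(int);print(u,v)
E
```

```text
[0.53079394 0.06598073 0.35499798] [-1.79832013e+02  1.20503264e-01  5.77552867e+01] [ 0.44817201 -0.43093068 -1.61723517] 0.046064689864699096
309 217
```

View pics/i1.png

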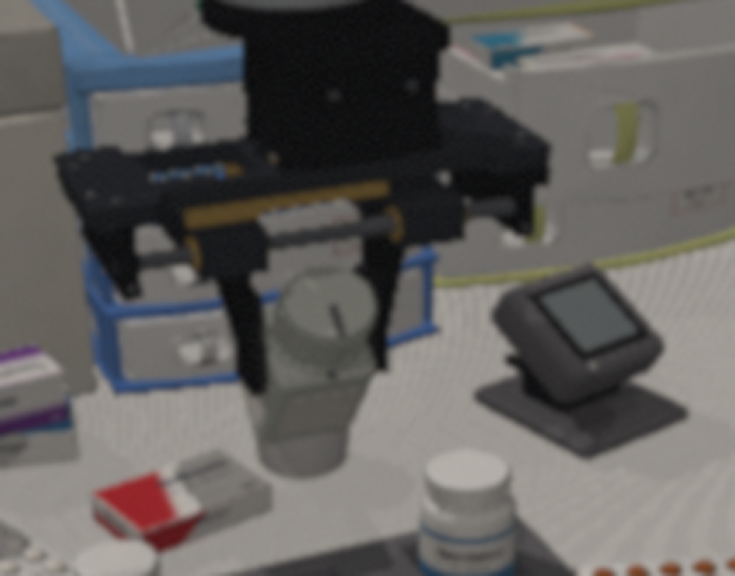

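```bash
cat > tilt.py <<'E'
from h import *
def fit(tag,cx,cy,rx,ry):
    p,d=load(tag,"scene");C=cloud("scene",d)
    v,u=np.mgrid[:480,:640];m=(((u-cx)/rx)**2+((v-cy)/ry)**2<1)&(d>0)
    Q=C[m]
    for _ in range(5):
        q=Q.mean(0);n=np.linalg.svd(Q-q)[2][2];n*=np.sign(n[2]);r=(Q-q)@n
        Q=Q[abs(r)<2.0*r.std()+1e-4]
    print(tag,len(Q),"c",q.round(4),"n",n.round(3),"tilt",np.degrees(np.arccos(n[2])).round(1),"az",np.degrees(np.arctan2(n[1],n[0])).round(1),"rms",r.std().round(5))
    return q,n
E
python3 - <<'E'
from tilt import *
fit("i",313.5,206,11,8); fit("i",313.5,205.5,9,7)
fit("a",305,257,10,5)
fit("g",314.5,275,10,8)
p=load("i","scene")[0][185:265,280:345];cv2.imwrite("pics/i2.png",cv2.resize(p,None,fx=9,fy=7.5,interpolation=cv2.INTER_CUBIC)[:,:,::-1])
E
```

```text
i 259 c [0.5073 0.0838 0.2238] n [-0.46   0.292  0.839] tilt 33.0 az 147.6 rms 0.00091
i 191 c [0.5077 0.0835 0.2242] n [-0.466  0.284  0.838] tilt 33.1 az 148.6 rms 0.0009
a 133 c [0.5529 0.0542 0.1062] n [ 0.018 -0.005  1.   ] tilt 1.1 az -14.6 rms 0.00068
g 226 c [0.5091 0.0841 0.1047] n [-0.474  0.291  0.831] tilt 33.8 az 148.4 rms 0.00091
```

View pics/i2.png

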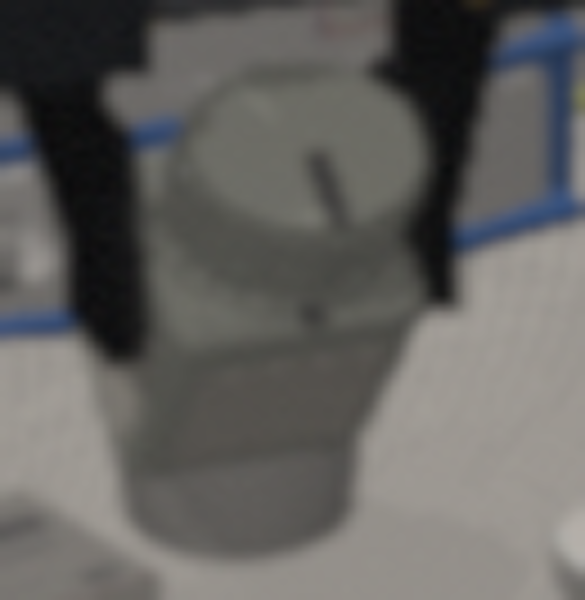

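carry_out([
  [0.0281,-0.0165,0,0,1],
  [0.0281,-0.0165,-0.04,0,1],
  [0.0281,-0.0165,-0.08,0,1],
  [0.0281,-0.0165,-0.111,0,1],
  [0.0281,-0.0165,-0.111,0,1],
  [0.0298,-0.0175,-0.111,0,1],
  [0.0316,-0.0185,-0.111,0,1],
  [0.0316,-0.0185,-0.111,0,1],
], grip_force=8)

```text
time_s: 10.5
tool_pos: [0.5641, 0.0474, 0.2473]
tool_rot: [179.9, -0.1, 57.7]
force: [0.5, 0.7, -1.0]
grip_width: 0.0462
```

```bash
python3 - <<'E'
from tilt import *
o=snap("j");s=env.get_obs();print(s["tool_pos"],s["tool_rot"],s["force"],s["wrist_torque"],s["grip_width"])
p=o["scene"][0]
c=p[150:330,220:430];cv2.imwrite("pics/j1.png",cv2.resize(c,None,fx=3.5,fy=3.2,interpolation=cv2.INTER_CUBIC)[:,:,::-1])
g=s["tool_pos"]-[0,0,.164]
b=np.array([-.5*.846,.5*.533,.857]);uv=proj("scene",g+.040*b)[0];print(uv)
fit("j",*uv,10,7);
E
```

```text
[0.56375586 0.04756635 0.24701883] [ 1.79886755e+02 -4.11381135e-02  5.77337415e+01] [ 0.10462766 -0.1188181  -0.93290023] [ 0.05029124 -0.09923436 -0.00741701] 0.04618886636198694
[305.88985772 253.52713725]
j 220 c [0.5434 0.0623 0.1207] n [ 0.281 -0.357  0.891] tilt 27.0 az -51.7 rms 0.00547
```

View pics/j1.png

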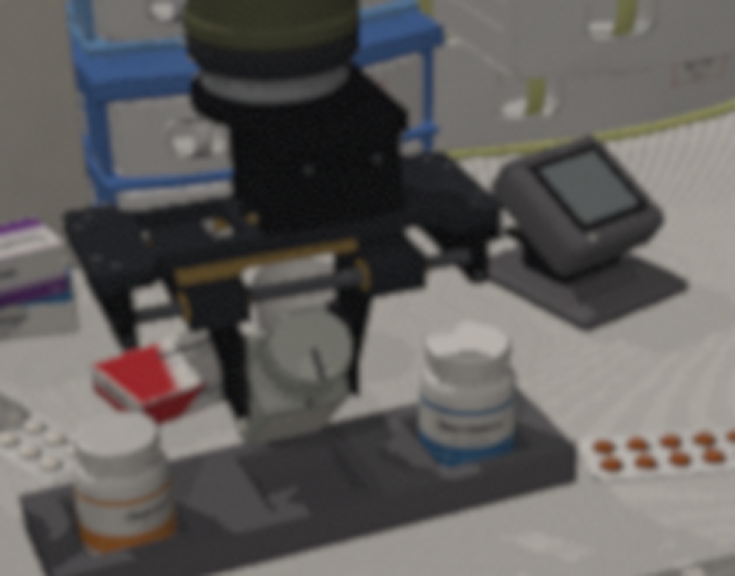

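carry_out([
  [-0.0035,0.002,0,0,1],
  [-0.0035,0.002,-0.005,0,1],
  [-0.0035,0.002,-0.005,0,1],
  [-0.0015,0.001,-0.005,0,1],
  [0,0,-0.005,0,1],
  [0,0,-0.005,0,1],
])

```text
time_s: 11.2
tool_pos: [0.5635, 0.0483, 0.2413]
tool_rot: [-180.0, -0.0, 57.8]
force: [-2.7, 3.1, 3.5]
grip_width: 0.0458
```

```bash
python3 - <<'E'
from tilt import *
o=snap("k");s=env.get_obs();print(s["tool_pos"],s["tool_rot"],s["force"],s["wrist_torque"],s["grip_width"])
p=o["scene"][0]
for cy in (256,257.5,259): fit("k",308.6,cy,8,6)
fit("j",308.6,257,8,6)
c=p[150:330,220:430];cv2.imwrite("pics/k1.png",cv2.resize(c,None,fx=3.5,fy=3.2,interpolation=cv2.INTER_CUBIC)[:,:,::-1])
E
```

```text
[0.5634574  0.04831722 0.24125904] [ 1.79988855e+02 -5.49668458e-02  5.77862221e+01] [-2.42345298  2.80916004  4.54207228] [0.75884973 0.36408503 0.07601311] 0.04616542747856072
k 136 c [0.5394 0.0607 0.1166] n [-0.508  0.265  0.82 ] tilt 34.9 az 152.5 rms 0.00103
k 138 c [0.5381 0.0627 0.1153] n [-0.495  0.266  0.827] tilt 34.2 az 151.7 rms 0.00106
k 138 c [0.5366 0.0644 0.1138] n [-0.492  0.261  0.83 ] tilt 33.9 az 152.1 rms 0.00107
j 140 c [0.5365 0.0644 0.1176] n [-0.545  0.285  0.788] tilt 38.0 az 152.4 rms 0.00097
```

View pics/k1.png

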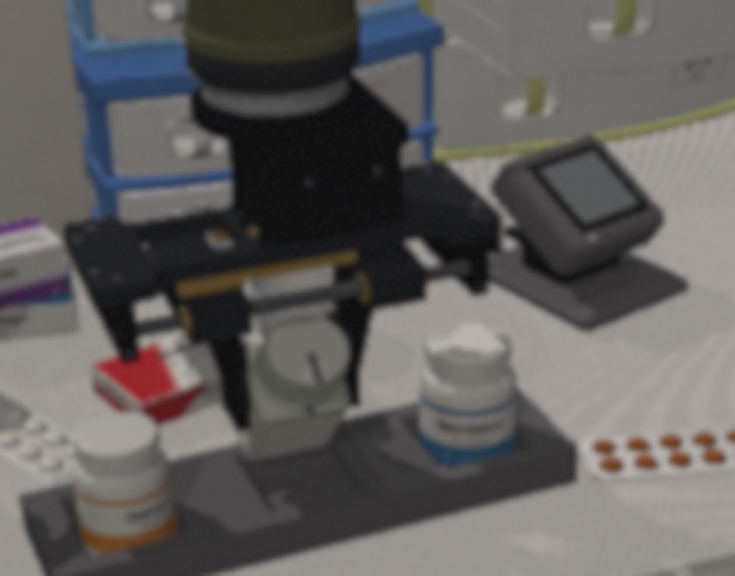

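carry_out([
  [0.001,-0.0006,0,0,1],
  [0.0022,-0.0013,0,0,1],
  [0.0022,-0.0013,0,0,1],
])

```text
time_s: 11.6
tool_pos: [0.5659, 0.0468, 0.2414]
tool_rot: [179.9, -0.1, 57.8]
force: [-2.4, 2.4, 6.3]
grip_width: 0.0463
```

```bash
python3 - <<'E'
from tilt import *
o=snap("l");s=env.get_obs();print(s["tool_pos"],s["tool_rot"],s["force"],s["wrist_torque"],s["grip_width"])
for cy in (256,257.5): fit("l",308,cy,8,6)
E
```

```text
[0.56582128 0.04678799 0.24143538] [ 1.79943635e+02 -5.63611310e-02  5.77761469e+01] [-1.45796913  0.85931786  4.9755593 ] [0.60739939 0.32293662 0.09320997] 0.045726630802169856
l 134 c [0.5405 0.061  0.1163] n [-0.431  0.284  0.857] tilt 31.0 az 146.6 rms 0.00115
l 145 c [0.5391 0.0629 0.1148] n [-0.429  0.268  0.862] tilt 30.4 az 148.0 rms 0.00115
```

carry_out([
  [0.0011,-0.0006,0,0,1],
  [0.0011,-0.0006,0,0,1],
  [0.0011,-0.0006,0.002,0,1],
  [0.0011,-0.0006,0.04,0,1],
  [0.0011,-0.0006,0.09,0,1],
  [0.0011,-0.0006,0.14,0,1],
  [0.0011,-0.0006,0.14,0,1],
  [0.0011,-0.0006,0.14,0,1],
], grip_force=15)

```text
time_s: 12.5
tool_pos: [0.567, 0.045, 0.3815]
tool_rot: [179.8, -0.0, 57.7]
force: [-0.0, -0.8, -2.7]
grip_width: 0.0459
```

```bash
python3 - <<'E'
from tilt import *
o=snap("m");s=env.get_obs();print(s["tool_pos"],s["tool_rot"],s["force"],s["grip_width"])
p=o["scene"][0]
c=p[90:270,220:430];cv2.imwrite("pics/m1.png",cv2.resize(c,None,fx=3.5,fy=3.2,interpolation=cv2.INTER_CUBIC)[:,:,::-1])
g=s["tool_pos"]-[0,0,.164];b=np.array([-.423,.267,.866])
uv=proj("scene",g+.044*b)[0]+[2,2];print(uv)
fit("m",*uv,9,6);fit("m",*(uv+[0,1]),7,5)
E
```

```text
[0.56611839 0.0449305  0.37894624] [-1.79905717e+02  1.17079904e-01  5.77128138e+01] [ 0.20235425  0.64834447 -1.73622388] 0.045744950281710155
[304.7624735  176.61083277]
m 161 c [0.5392 0.0623 0.2537] n [-0.44   0.258  0.86 ] tilt 30.7 az 149.6 rms 0.00091
m 100 c [0.5382 0.0634 0.2528] n [-0.423  0.229  0.877] tilt 28.8 az 151.6 rms 0.00083
```

View pics/m1.png

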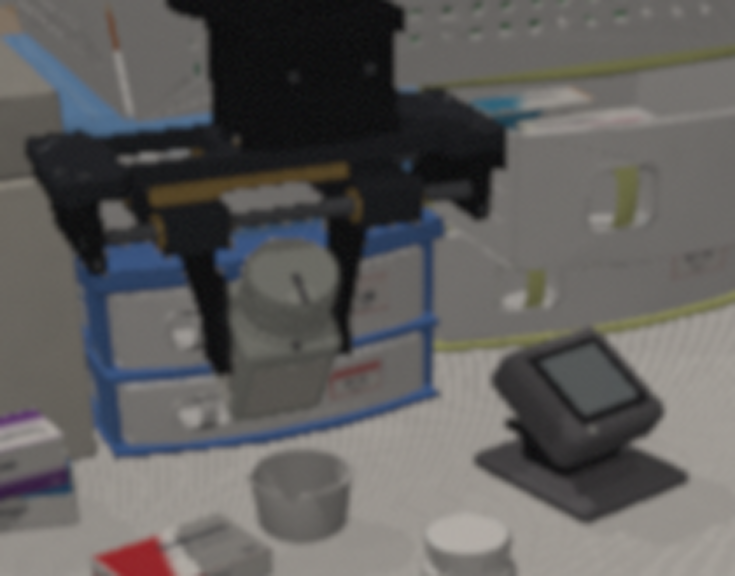

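```bash
python3 - <<'E'
from tilt import *
fit("m",303.3,174.5,9,7);fit("m",303.3,174.5,11,8);fit("m",303.3,174.5,7,6)
import tilt
p,d=load("m","top");p0,d0=load("a","top")
w=np.array([(250,157),(438,212),(360,388),(182,336)])/6+[395,205]
for n,tag in(("top","a"),("scene","a")):
    p,d=load(tag,n);C=cloud(n,d)
    ww=w if n=="top" else np.array([(563,82),(628,56),(692,122),(612,157)])/3.7+[220,180]
    m=np.zeros((480,640),np.uint8);cv2.fillConvexPoly(m,ww.round().astype(int),1)
    for er in (1,3,5):
        mm=(cv2.erode(m,np.ones((er,er)))>0)&(d>0);Q=C[mm]
        for _ in range(4):
            q=Q.mean(0);nn=np.linalg.svd(Q-q)[2][2];nn*=np.sign(nn[2]);r=(Q-q)@nn;Q=Q[abs(r)<2*r.std()+1e-4]
        print(n,er,len(Q),q.round(4),nn.round(3),np.degrees(np.arccos(nn[2])).round(1),np.degrees(np.arctan2(nn[1],nn[0])).round(1),r.std().round(4))
print(onplane("scene",np.mean(ww,0),.075))
# edges yaw in top: detect dark border by threshold
p=load("a","top")[0];g=cv2.cvtColor(p,cv2.COLOR_RGB2GRAY)
roi=g[220:280,415:475];print(roi.min(),np.percentile(roi,[10,50,90]))
roi=cv2.resize(roi,None,fx=8,fy=8,interpolation=cv2.INTER_CUBIC)
for th in (48,55,60):
    _,b=cv2.threshold(roi,th,255,cv2.THRESH_BINARY_INV)
    cs,_=cv2.findContours(b,cv2.RETR_EXTERNAL,cv2.CHAIN_APPROX_NONE)
    c=max(cs,key=cv2.contourArea);r=cv2.minAreaRect(c);print(th,cv2.contourArea(c),np.array(r[0])/8+[415-.44,220-.44],np.array(r[1])/8,r[2])
    h=cv2.convexHull(c);ap=cv2.approxPolyDP(h,12,True)[:,0]/8+[414.6,219.6];print(ap.round(1).tolist())
E
```

```text
m 187 c [0.5426 0.0612 0.2561] n [-0.461  0.265  0.847] tilt 32.1 az 150.1 rms 0.00085
m 254 c [0.5425 0.0611 0.256 ] n [-0.461  0.266  0.847] tilt 32.1 az 150.0 rms 0.0008
m 131 c [0.5427 0.0614 0.256 ] n [-0.446  0.253  0.859] tilt 30.8 az 150.5 rms 0.00099
top 1 964 [ 0.5658 -0.2385  0.0761] [-0.482  0.127  0.867] 29.9 165.2 0.0015
top 3 815 [ 0.5658 -0.2385  0.0763] [-0.478  0.129  0.869] 29.7 165.0 0.0014
top 5 686 [ 0.5659 -0.2387  0.0764] [-0.481  0.13   0.867] 29.9 164.9 0.0014
scene 1 497 [ 0.5628 -0.2354  0.0752] [-0.479  0.125  0.869] 29.6 165.4 0.0012
scene 3 384 [ 0.5624 -0.235   0.0752] [-0.48   0.127  0.868] 29.7 165.2 0.001
scene 5 284 [ 0.5624 -0.2349  0.0753] [-0.48   0.119  0.869] 29.6 166.1 0.001
[[ 0.56329967 -0.23567665  0.075     ]]
32 [ 54.  84. 172.]
48 63349.5 [445.95374924 250.00374847] [34.46882248 31.74135971] 18.43494987487793
[[436.0, 231.0], [467.1, 240.8], [455.0, 269.2], [424.8, 259.6]]
55 65860.0 [445.85241943 250.11846405] [35.11008835 32.36752319] 18.19916534423828
[[436.0, 230.7], [467.2, 240.6], [455.0, 269.6], [424.4, 259.8]]
60 67291.5 [445.82250076 250.14750153] [35.33845139 32.8086319 ] 18.434947967529297
[[436.0, 230.6], [467.5, 240.8], [455.1, 269.7], [424.1, 260.1]]
```

carry_out([
  [-0.004,-0.015,0,1,1],
  [-0.01,-0.042,0,3,1],
  [-0.017,-0.072,0,5,1],
  [-0.024,-0.102,0,7,1],
  [-0.031,-0.132,0,9,1],
  [-0.038,-0.162,0,11,1],
  [-0.045,-0.192,0,13,1],
  [-0.052,-0.222,0,14,1],
  [-0.058,-0.248,-0.005,15,1],
  [-0.0625,-0.267,-0.015,15,1],
  [-0.0625,-0.267,-0.026,15,1],
  [-0.0625,-0.267,-0.026,15,1],
  [-0.0625,-0.267,-0.026,15,1],
], grip_force=25)

```text
time_s: 13.9
tool_pos: [0.5042, -0.2196, 0.3537]
tool_rot: [-179.9, -0.1, 72.9]
force: [-0.3, -0.7, -1.2]
grip_width: 0.0457
```

```bash
python3 - <<'E'
from tilt import *
o=snap("n");s=env.get_obs();print(s["tool_pos"],s["tool_rot"],s["force"],s["grip_width"])
p=o["scene"][0]
c=p[70:250,290:500];cv2.imwrite("pics/n1.png",cv2.resize(c,None,fx=3.5,fy=3.2,interpolation=cv2.INTER_CUBIC)[:,:,::-1])
print(proj("scene",[.4765,-.2122,.2302]))
E
```

```text
[ 0.50461709 -0.21959078  0.35490921] [ 1.79988379e+02 -3.07130109e-02  7.29063014e+01] [-0.66871351  0.13593232 -0.13413288] 0.04556284872242278
[[428.24351663 147.4745241 ]]
```

View pics/n1.png

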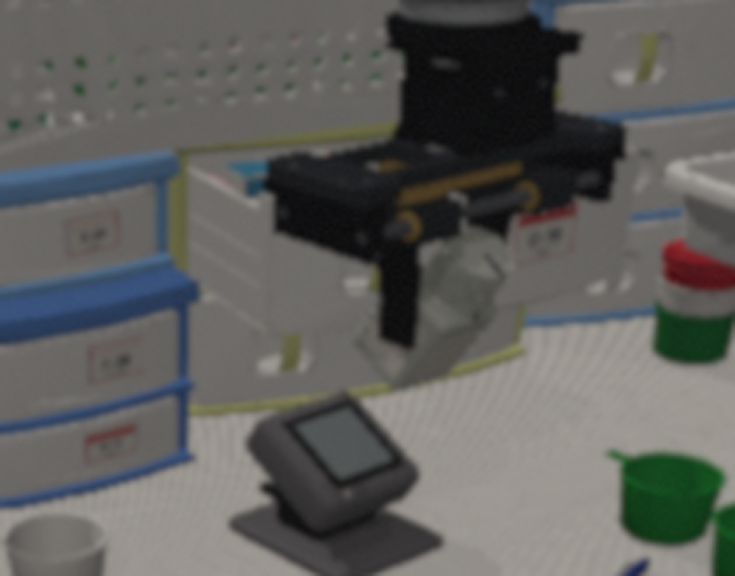

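View pics/n_top.png

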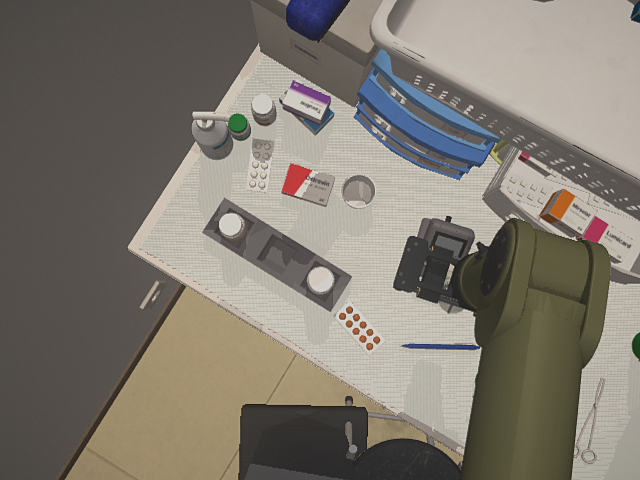

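```bash
cat > rel.py <<'E'
from tilt import *
c=np.array([.5630,-.2353,.0752]);n=np.array([-.483,.129,.866]);n/=np.linalg.norm(n)
Y=np.cross(n,[-n[2]*0+0,0,1.]);Y=np.cross([0,0,1.],np.array([.966,-.259,0]));Y/=np.linalg.norm(Y);X=np.cross(Y,n)
def an(tag,view=True):
    p,d=load(tag,"scene");C=cloud("scene",d)-c
    B=np.stack([C@X,C@Y,C@n],-1);g=p.max(-1)
    m=(abs(B[...,0])<.06)&(abs(B[...,1])<.045)&(B[...,2]>.05)&(B[...,2]<.2)&(g>75)&(d>0)
    m=cv2.erode(m.astype(np.uint8),np.ones((2,2)))>0
    Q=B[m];print(len(Q),np.percentile(Q,[1,5,50,95,99],axis=0).round(4).tolist())
    v,u=np.nonzero(m)
    for lo in np.arange(.06,.2,.01):
        k=(Q[:,2]>lo)&(Q[:,2]<lo+.01)
        if k.sum()>5: print(round(lo,3),k.sum(),"X",np.percentile(Q[k,0],[3,50,97]).round(4),"Y",np.percentile(Q[k,1],[3,50,97]).round(4))
    im=p.copy();im[m]=(255,0,0)
    cr=np.hstack([p[120:200,380:450],im[120:200,380:450]]);cv2.imwrite(f"pics/{tag}_m.png",cv2.resize(cr,None,fx=5.5,fy=5.5,interpolation=cv2.INTER_CUBIC)[:,:,::-1])
    return B,m
E
python3 -c "
from rel import *
print(X,Y,n);an('n')"
```

```text
[ 0.83650457 -0.22428021  0.49995826] [ 0.25896931  0.96588555 -0.        ] [-0.48302753  0.12900735  0.86604937]
864 [[-0.0208, -0.0151, 0.0846], [-0.0201, -0.0113, 0.0879], [-0.0119, 0.016, 0.1429], [0.0128, 0.0245, 0.1785], [0.0205, 0.0258, 0.1794]]
0.08 54 X [-0.0184 -0.0077  0.0197] Y [-0.0136  0.0215  0.0243]
0.09 111 X [-0.0198 -0.0098  0.0203] Y [-0.0093  0.0229  0.0254]
0.1 80 X [-0.0203 -0.014   0.0201] Y [-0.0136  0.0226  0.0255]
0.11 50 X [-0.021  -0.0194  0.0195] Y [-0.0136  0.011   0.024 ]
0.12 43 X [-0.0211 -0.0196 -0.0129] Y [-0.0144  0.0183  0.0254]
0.13 50 X [-0.0207 -0.0168 -0.0064] Y [-0.0052  0.022   0.0257]
0.14 106 X [-0.0196 -0.0137 -0.0019] Y [-0.0156  0.0158  0.0248]
0.15 64 X [-0.0182 -0.0116  0.0007] Y [-0.0009  0.0157  0.0208]
0.16 63 X [-0.0188 -0.013   0.0115] Y [-0.0019  0.0142  0.0211]
0.17 240 X [-0.0179 -0.0047  0.0106] Y [-0.0121  0.0064  0.0213]
```

View pics/n_m.png

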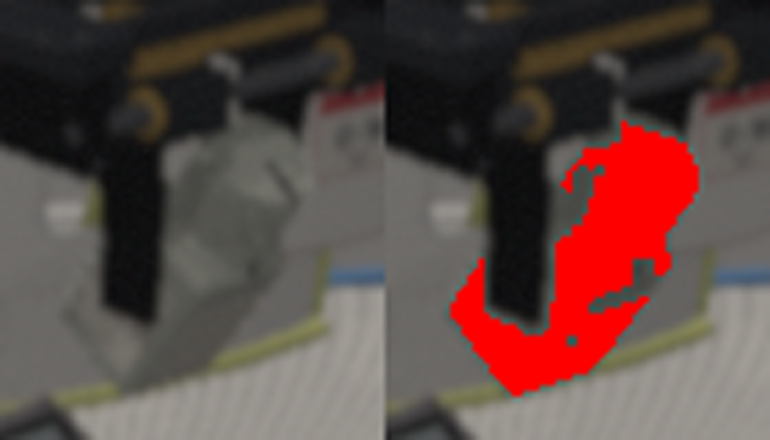

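```bash
python3 - <<'E'
from rel import *
B,m=an('n');Q=B[m]
def pl(k,name):
    A=Q[k]
    for _ in range(5):
        q=A.mean(0);v=np.linalg.svd(A-q)[2][2];r=(A-q)@v;A=A[abs(r)<2*r.std()+2e-4]
    v*=np.sign(v[np.argmax(abs(v))]);print(name,len(A),q.round(4),v.round(3),np.degrees(v).round(1),r.std().round(4))
pl((Q[:,0]<-.013)&(Q[:,1]<.019)&(Q[:,2]<.14)&(Q[:,2]>.08),"-X face")
pl((Q[:,1]>.018)&(Q[:,2]<.14)&(Q[:,0]>-.017),"+Y face")
pl((Q[:,2]>.174),"cap top")
z=np.sort(Q[:,2]);print(z[:12])
E
```

```text
864 [[-0.0208, -0.0151, 0.0846], [-0.0201, -0.0113, 0.0879], [-0.0119, 0.016, 0.1429], [0.0128, 0.0245, 0.1785], [0.0205, 0.0258, 0.1794]]
0.08 54 X [-0.0184 -0.0077  0.0197] Y [-0.0136  0.0215  0.0243]
0.09 111 X [-0.0198 -0.0098  0.0203] Y [-0.0093  0.0229  0.0254]
0.1 80 X [-0.0203 -0.014   0.0201] Y [-0.0136  0.0226  0.0255]
0.11 50 X [-0.021  -0.0194  0.0195] Y [-0.0136  0.011   0.024 ]
0.12 43 X [-0.0211 -0.0196 -0.0129] Y [-0.0144  0.0183  0.0254]
0.13 50 X [-0.0207 -0.0168 -0.0064] Y [-0.0052  0.022   0.0257]
0.14 106 X [-0.0196 -0.0137 -0.0019] Y [-0.0156  0.0158  0.0248]
0.15 64 X [-0.0182 -0.0116  0.0007] Y [-0.0009  0.0157  0.0208]
0.16 63 X [-0.0188 -0.013   0.0115] Y [-0.0019  0.0142  0.0211]
0.17 240 X [-0.0179 -0.0047  0.0106] Y [-0.0121  0.0064  0.0213]
-X face 142 [-0.0194  0.0024  0.1082] [ 0.998 -0.039  0.05 ] [57.2 -2.2  2.9] 0.0007
+Y face 192 [-0.0016  0.0235  0.103 ] [ 0.013  1.    -0.008] [ 0.8 57.3 -0.5] 0.0011
cap top 187 [-0.0033  0.0042  0.1776] [-0.028  0.025  0.999] [-1.6  1.4 57.3] 0.001
[0.08211397 0.08285528 0.0829706  0.08340497 0.08340622 0.08344756
 0.08364355 0.08413604 0.08454424 0.08468129 0.08471657 0.08475477]
```

carry_out([
  [-0.0033,0.0005,-0.002,0,1],
  [-0.0033,0.0005,-0.002,0,1],
  [-0.0033,0.0005,-0.002,0,1],
  [-0.0033,0.0005,-0.002,0,1],
  [-0.0033,0.0005,-0.002,0,1],
  [-0.0033,0.0005,-0.002,0,1],
  [-0.0033,0.0005,-0.002,0,1],
  [-0.0033,0.0005,-0.002,0,1],
])

```text
time_s: 14.8
tool_pos: [0.5007, -0.2206, 0.3528]
tool_rot: [180.0, -0.0, 72.8]
force: [0.1, 0.9, -1.2]
grip_width: 0.0461
```

```bash
python3 - <<'E'
from rel import *
snap("q");B,m=an('q');Q=B[m];s=env.get_obs();print(s["tool_pos"],s["joint_velocities"].round(2),s["force"],s["grip_width"])
def pl(k,name):
    A=Q[k]
    for _ in range(5):
        q=A.mean(0);v=np.linalg.svd(A-q)[2][2];r=(A-q)@v;A=A[abs(r)<2*r.std()+2e-4]
    v*=np.sign(v[np.argmax(abs(v))]);print(name,len(A),q.round(4),v.round(3),r.std().round(4))
pl((Q[:,0]<-.015)&(Q[:,1]<.019)&(Q[:,2]<.14)&(Q[:,2]>.08),"-X face")
pl((Q[:,1]>.018)&(Q[:,2]<.14)&(Q[:,0]>-.017),"+Y face")
pl((Q[:,2]>.174),"cap top")
# foot line: lowest z per X bin on the +Y face
k=(Q[:,1]>.017)&(Q[:,2]<.12)
for a in np.arange(-.02,.025,.006):
    kk=k&(abs(Q[:,0]-a)<.003); print(a.round(3),np.sort(Q[kk,2])[:3].round(4))
E
```

```text
861 [[-0.0237, -0.0171, 0.0852], [-0.0228, -0.0131, 0.0886], [-0.0147, 0.0141, 0.1433], [0.0105, 0.0226, 0.1791], [0.0172, 0.0233, 0.1799]]
0.08 59 X [-0.0214 -0.0098  0.0172] Y [-0.0115  0.02    0.0223]
0.09 95 X [-0.0225 -0.0148  0.016 ] Y [-0.0132  0.0205  0.0232]
0.1 96 X [-0.0227 -0.0156  0.0175] Y [-0.0148  0.0204  0.0239]
0.11 52 X [-0.0237 -0.0221  0.0168] Y [-0.0167  0.0097  0.0218]
0.12 43 X [-0.0239 -0.0224 -0.0147] Y [-0.0143  0.014   0.0229]
0.13 51 X [-0.0237 -0.0211 -0.0097] Y [-0.0165  0.02    0.0236]
0.14 106 X [-0.0227 -0.0158 -0.0037] Y [-0.0173  0.0151  0.022 ]
0.15 59 X [-0.0211 -0.0141  0.0008] Y [-0.0001  0.0137  0.0193]
0.16 71 X [-0.0211 -0.0124  0.0085] Y [-0.0018  0.0152  0.0195]
0.17 222 X [-0.0209 -0.008   0.0083] Y [-0.014   0.004   0.0186]
0.18 7 X [-0.0139 -0.0085 -0.0023] Y [-0.0067  0.0022  0.0094]
[ 0.50073931 -0.22060795  0.35278955] [-0.13 -0.01  0.1   0.    0.   -0.14 -0.03] [ 0.84972589  0.32228196 -0.63079613] 0.04558310810872635
-X face 179 [-0.022   0.0029  0.1105] [ 0.998 -0.047  0.042] 0.0007
+Y face 152 [-0.0009  0.0215  0.1008] [ 0.025  0.999 -0.021] 0.0009
cap top 175 [-0.006   0.0016  0.1782] [-0.048  0.033  0.998] 0.001
-0.02 [0.0832 0.086  0.0865]
-0.014 [0.0835 0.0843 0.0864]
-0.008 [0.0851 0.0857 0.0886]
-0.002 [0.0853 0.0859 0.0869]
0.004 [0.0856 0.086  0.087 ]
0.01 [0.0851 0.0853 0.0869]
0.016 [0.087  0.0883 0.0884]
0.022 [0.0897 0.0976]
```

View pics/q_scene.png

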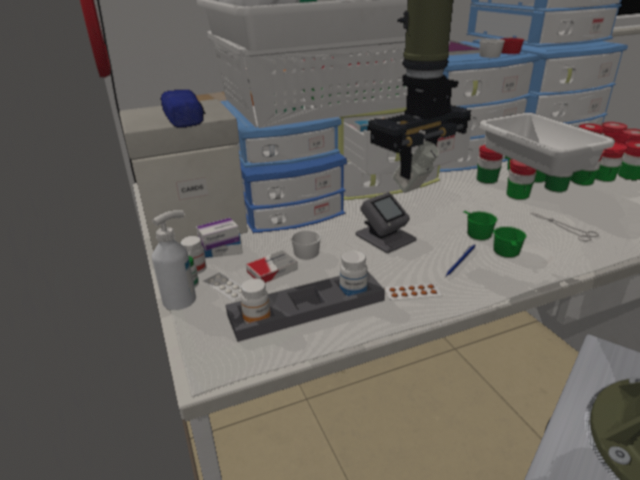

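```bash
python3 -c "
from cell import env
print(env.sign_off(), env.get_obs()['time_s'])"
```

```text
the job is handed in; nothing more can be done
the job is handed in; nothing more can be done
```

The cap is home, and the bottle is held still in front of the reader window. I handed the job in at about 15 s of the 42 s allowed.

**Cap:** I turned the tool about 60° clockwise with the bottle in its rack, until the resisting torque rose to about 0.2 N m against 0.04 N m of cap friction. In the scene camera the pointer lay at 146° and the shoulder mark at 144–150°. The two still lined up in a view taken after lifting.

**Tilt:** The tool could only turn about the vertical, so I gripped the body lightly. I pivoted the bottle in the jaws against a pocket edge of the rack. The first push went about 3–4° too far, so I eased it back on the opposite edge and then gripped it firmly.

**Last checks, measured against the window in the scene camera:**

| Check | Measured | Wanted |
|---|---|---|
| Foot distance from window | about 80–81 mm | 80 mm |
| Foot off centre | about 2 mm | 0 |
| Tilt error | 2–3° too much (not corrected) | 0 |
| Turn about the bottle's own axis | 1–3° | 0 |

- **Surroundings:** The arm was at rest and nothing was touching the reader. Both round bottles were still standing in the rack.
- **Camera disagreement:** The two cameras differed by about 3–5 mm in horizontal position. I measured the bottle and the window in the same view so that the offset cancels.

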